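Take the clamp dog out of the T-slot plate and close the slot's pocket

ROBOT

A 7-joint arm with a two-finger parallel gripper is mounted at the origin on a cart in front of the work surface, level with it; the furniture and walls round the work are solid. World frame = base frame: x ahead of the robot, y to its left, z up, the work surface at z = 0. Lengths are in m, angles in rad, forces in N, time in s.
With the tool pointing down it reaches from about 0.35 to 0.9 m from the base axis. Payload 19.9 kg.
Tool frame: the origin (TCP) lies between the finger pads; the fingertips stand 19 mm ahead of it and the grasp point (between the pads) is the TCP; z points along the fingers, y is the line along which they close (so a half turn about z gives the same grasp; the last joint's range is limited). The gripper opens to 94 mm and grips with 3 to 60 N. Pads are 16 mm wide; open, the fingers measure 119 mm over their backs; the gripper's body (75 mm by 177 mm) begins 78 mm behind the grasp point.
Start: joints at [-1.355, 0.417, -0.01, 1.614, 0.005, 1.111, -0.053], TCP at [0.159, 0.604, 0.224] pointing down, gripper open.
Joint ranges: [-2.81, 2.81], [-0.39, 2.02], [-1.27, 1.25], [0.06, 2.57], [-1.19, 4.33], [0.19, 2], [-2.82, 2.82]. Speed limits (rad/s): [1.89, 1.89, 2.39, 2.39, 3.01, 3.01, 3.01].

INTERFACE

Orientations are given as a 3x3 rotation matrix whose columns are the frame's x, y, z axes.
In Python, from rig import robot gives the robot as it stands. Calls block until the motion is done:
- robot.move_ptp(position, orientation): joint-space move of the TCP to a pose.
- robot.move_linear(position, velocity=0.15, frame=None, threshold=None): straight line of the TCP; frame=None keeps the orientation; velocity is the mean speed in m/s. With threshold (N) it stops when the force on the tool has changed by that much, and returns True; else False.
- robot.goto_joints(angles): joint-space move.
- robot.gripper_to(opening): finger opening in m; the grip force is fixed at half the most; returns when the fingers have stopped.
- robot.pause(seconds).
- robot.ik(position, orientation): joint angles nearest the present ones, or None.
- robot.get_state(): the state.
- robot.grab_frame(name): name is "side" or "top" or "wrist"; returns the picture (480x640x3 uint8, red, green, blue); there is no depth.
- robot.camera_info(name): a dict with "fx", "fy", "cx", "cy" (pixels), "dist" ([k1, k2, p1, p2, k3] as OpenCV has them; the pictures are not rectified), "rvec" (rotation vector, rad) and "tvec" (3), from world to camera coordinates, as OpenCV has them. Camera axes: x right, y down, z forward; pixel columns grow to the right and rows downward; lengths in m; the calibration is good to about 2 mm. A picture is of the moment at which its call begins: read the wrist's pose just before it. camera_info takes no time and is no camera call; for the wrist camera it gives the pose at the moment of the call.
A pose or a line that the arm cannot do raises robot.PlanningError and nothing moves.
- robot.sign_off(): hands the job in; it is judged then, once.
The state is a dict: "time": time; "qpos": joint angles; "joint_vel": joint speeds; "effort": joint torques, N m; "ee_pos": TCP position; "tool_rot": TCP orientation; "force": force on the tool from outside, world axes, zero at the start; "moment": the same for the moment, N m; "opening": finger opening in m; "grasp_force": force on a finger pad.
Only numpy, scipy, OpenCV 4.12 (cv2) and the standard library are available. Lean on these libraries where they do the work, as an engineer would, in place of code of your own. Each camera call takes 0.05 s, during which the arm holds its last target. There are 200 camera calls.

TASK

Strip the T-slot plate: slide the pocket's cover fully open by its tab, push the clamp dog along the slot into the pocket at the end, and lift it straight out there. Stand the dog upright on its foot in the wooden tray, then slide the cover fully shut again. Leave the mug, the tape roll and the steel cup ring where they are.

Things in the scene. Friction and masses are not known exactly. Their poses are not given: they have to be found in the camera images.
- slot_plate: Fixed bright steel T-slot plate, 300 x 150 mm, 34 mm high; origin at the centre of its underside, z up. Own x runs along its slot, which lies at y = -30 mm: 16 mm wide on top, over a T-channel 34 mm wide, 10 to 22 mm above the bench, closed by end walls at x = -135 and +135 mm. Two cover guides, 8 mm high, stand on top at y > 0, x = 60 to 66 and 139 to 145 mm.
- pocket (a point): Point on the plate's top (34 mm above the bench), plate x = 110, y = -30 mm; has the plate's axes. The pocket, where the top is cut open 40 mm wide from x = 69 to the end wall at x = 135 mm, is the only place where the dog's foot can come out. The dog's origin lies below this point when the dog is home against the end wall.
- pocket_cover (a joint): Dark steel cover, 70 mm (along the slot) x 50 mm, 4 mm thick, lying on the plate over the pocket. Slides across the slot along the plate's +y: 0 = fully shut (centred over the slot), 0.070 m = fully open (both are end stops). Stays where it is left; about 2 N moves it. Shut, it blocks the dog's way into the pocket.
- cover_tab (a point): Middle of the top edge of the cover's upright tab, which moves with the cover: 44 mm wide along the slot, 8 mm thick along the plate's y, rising 26 mm above the cover to 64 mm above the bench. Shut it is at plate x = 102, y = -12 mm; fully open at y = +58 mm.
- clamp_dog: Loose dark steel dog, 85 mm high, 0.3-0.55 kg; origin under its foot's centre, z up, x along the slot. Foot 50 (x) x 28 x 9 mm in the T-channel, neck 12 mm thick in the slot; 26 to 60 mm up a block 60 (x) x 28 mm; 60 to 85 mm up a head 42 (x) x 28 mm, gripped across its 28 mm. In the slot its origin is 10 mm above the bench, it slides freely (under 7 N) with a few mm of play.
- tray: Fixed open wooden tray, 140 x 140 mm outside, walls 6 mm thick and 30 mm high, floor 6 mm thick; origin at the centre of its underside.
- mug: White spotted mug, 82 mm wide, 91 mm high, a bystander behind the tray; origin under its middle.
- tape_roll: Roll of black tape, 66 mm across, 18 mm high, a bystander on the bench; origin under its middle.
- cup_ring: Pressed steel cup ring, 55 mm across, 23 mm high, a bystander on the plate's wide side; origin under its middle.

How it is judged:
By the outcome, as a careful person would: the job done as asked, in the order asked, and still so for the second after the job is handed in, with the robot touching nothing.
It also fails if it takes over 72 s, if anything falls off the work surface, if the arm or the gripper's body presses on something with over 40 N, if the wrist force passes 120 N, or if a joint passes its speed limit or range.

## Working session

There is one attempt and no reset: what is moved stays moved. The work goes in short steps, each a Python script; the robot and the scene stay as the last script left them, time stands still between calls to the robot, and variables do not carry over. Pictures are saved under pics/ and viewed, at most 13 in all, crops included, and the job is handed in when it is done.

```bash
mkdir -p pics; ls; python3 - <<'E'
from rig import robot
import cv2
for n in("top","side"):
    cv2.imwrite(f"pics/{n}0.png",robot.grab_frame(n)[:,:,::-1]); print(n,robot.camera_info(n))
s=robot.get_state();print(s["time"],s["tool_rot"],s["ee_pos"])
E
```

```text
pics
top {'fx': 538.784954309584, 'fy': 538.784954309584, 'cx': 324.13807167266054, 'cy': 234.5633230940851, 'dist': array([-0.16690197,  0.        ,  0.        ,  0.        ,  0.        ]), 'rvec': array([ 2.191824  , -2.12838589,  0.20767293]), 'tvec': array([0.06761216, 0.51202323, 0.93718658])}
side {'fx': 486.3597824580393, 'fy': 486.3597824580393, 'cx': 317.0192446995086, 'cy': 243.2263435473405, 'dist': array([0.00582561, 0.        , 0.        , 0.        , 0.        ]), 'rvec': array([ 2.32591325, -0.23038943,  0.11167613]), 'tvec': array([-0.5136578 ,  0.17678565,  0.91650185])}
0.1 [[-9.66974135e-01  2.54874466e-01 -1.69608651e-04]
 [ 2.54874501e-01  9.66973559e-01 -1.06104115e-03]
 [-1.06425217e-04 -1.06922827e-03 -9.99999423e-01]] [0.15924772 0.60405899 0.22390377]
```

View pics/top0.png

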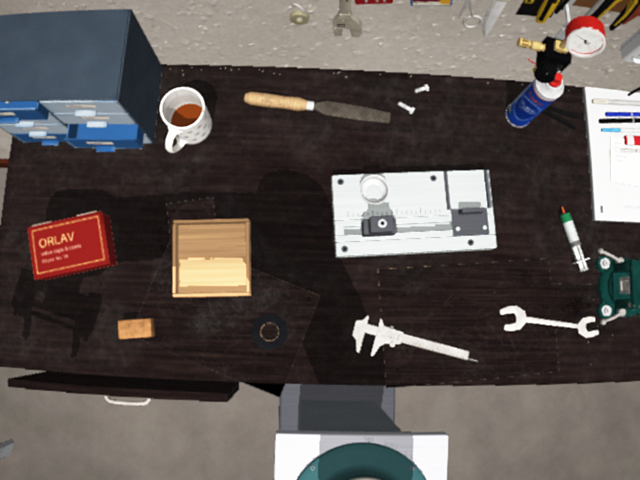

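View pics/side0.png

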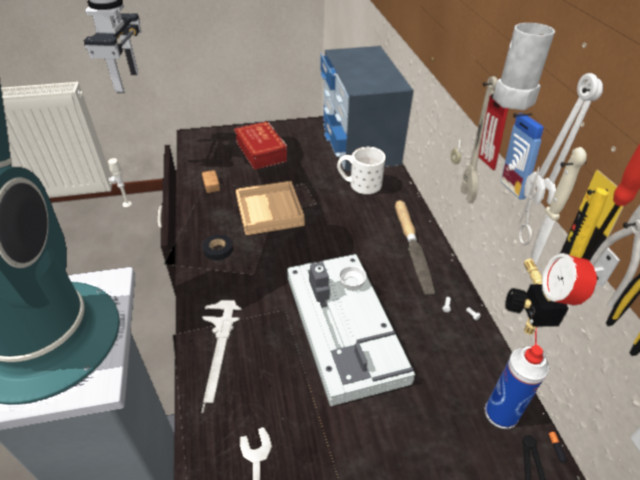

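The top view shows the plate with corners at about (332,172), (493,170), (496,249) and (335,257). The cover sits at the right with its tab near (470,212), and the dog's head is at (382,224). The tray spans about (172-250, 220-298). I'll enlarge the plate and the tray.

```bash
python3 - <<'E'
import cv2
im=cv2.imread("pics/top0.png")
cv2.imwrite("pics/c1.png",cv2.resize(im[160:265,325:505],None,fx=4.4,fy=4.4,interpolation=cv2.INTER_CUBIC))
cv2.imwrite("pics/c2.png",cv2.resize(im[210:310,160:262],None,fx=5,fy=5,interpolation=cv2.INTER_CUBIC))
E
```

```text
(no output)
```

View pics/c1.png

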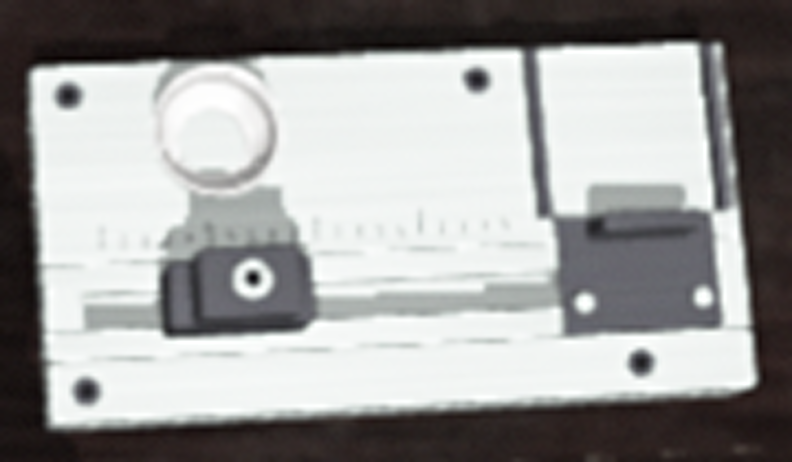

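View pics/c2.png

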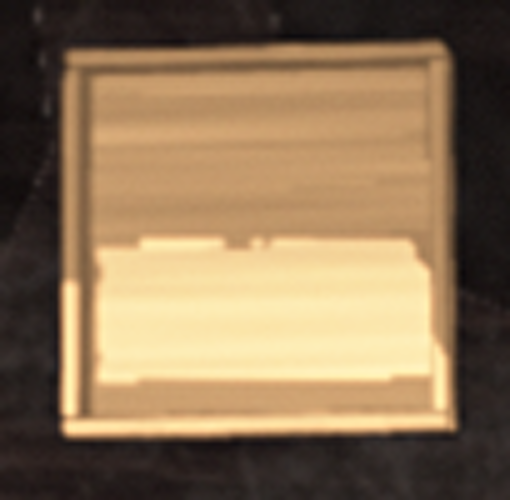

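The crops show the plate's top corners at (30,66), (721,43), (757,385) and (50,428), the dog's hole at (252,278), and the tab's top at about (650,222). The tray's rim corners are at (66,50), (447,42), (456,428) and (62,432). Next I'll fit the poses.

```bash
cat > h.py <<'E'
from rig import robot
import numpy as np, cv2
from scipy.optimize import least_squares
def ray(n,uv,z,ci=None):
    c=ci or robot.camera_info(n); K=np.array([[c["fx"],0,c["cx"]],[0,c["fy"],c["cy"]],[0,0,1]])
    R=cv2.Rodrigues(c["rvec"])[0]; C=-R.T@c["tvec"]
    p=cv2.undistortPoints(np.array(uv,float).reshape(-1,1,2),K,c["dist"])[:,0]
    d=np.c_[p,np.ones(len(p))]@R
    return C+d*((z-C[2])/d[:,2])[:,None]
def fit(loc,w,g):
    f=lambda p:(np.array(loc)@np.array([[np.cos(p[2]),np.sin(p[2])],[-np.sin(p[2]),np.cos(p[2])]])+p[:2]-w[:,:2]).ravel()
    r=least_squares(f,g); return r.x,r.fun.reshape(-1,2)
E
python3 - <<'E'
from h import *
np.set_printoptions(precision=4,suppress=True)
c=lambda a,s,o:np.array(a)/s+o
A=c([(30,66),(721,43),(757,385),(50,428)],4.4,(325,160))
w=ray("top",A,.034)
p,r=fit([(-.15,.075),(.15,.075),(.15,-.075),(-.15,-.075)],w,(.5,-.1,-1.57));print("plate",p,r)
T=c([(66,50),(447,42),(456,428),(62,432)],5,(160,210)); w=ray("top",T,.03)
q,r=fit([(-.07,.07),(.07,.07),(.07,-.07),(-.07,-.07)],w,(.5,.2,-1.57));print("tray",q,r)
R=np.array([[np.cos(p[2]),-np.sin(p[2])],[np.sin(p[2]),np.cos(p[2])]])
loc=lambda uv,z:(ray("top",c([uv],4.4,(325,160)),z)[0,:2]-p[:2])@R
print("dog",loc((252,278),.095),"tab top",loc((650,222),.064),"ring",loc((217,130),.057))
E
```

```text
plate [ 0.5585 -0.085  -1.4882] [[-0.0014 -0.0005]
 [-0.0001  0.0009]
 [-0.0003  0.0005]
 [ 0.0018 -0.001 ]]
tray [ 0.4628  0.2855 -1.5156] [[-0.0001 -0.0006]
 [ 0.0002 -0.0002]
 [ 0.0006  0.0017]
 [-0.0006 -0.0008]]
dog [-0.073  -0.0286] tab top [ 0.1   -0.008] ring [-0.0767  0.04  ]
```

```bash
cat >> h.py <<'E'
P=np.array([.5585,-.085,-1.4882])
co,si=np.cos(P[2]),np.sin(P[2])
def W(x,y,z): return np.array([P[0]+co*x-si*y,P[1]+si*x+co*y,z])
def L(w): d=np.asarray(w)[...,:2]-P[:2]; return d@np.array([[co,-si],[si,co]])
def RT():
    y=np.array([-si,co,0]); z=np.array([0,0,-1.])
    o=[np.c_[np.cross(s*y,z),s*y,z] for s in(1,-1)]
    return o
E
python3 - <<'E'
from h import *
p=W(.102,-.012,.17)
js=[(R,robot.ik(p,R)) for R in RT()]
for R,j in js: print(j)
R,j=min([a for a in js if a[1] is not None],key=lambda a:abs(a[1][6]))
robot.move_ptp(p,R)
robot.gripper_to(.04)
s=robot.get_state(); ci=robot.camera_info("wrist"); im=robot.grab_frame("wrist")
cv2.imwrite("pics/w1.png",im[:,:,::-1]); print(s["time"],s["ee_pos"],s["force"],ci)
E
```

```text
[-0.42500486  0.5847424   0.96155158  1.79002229 -0.54587778  1.05910351
  0.82069452]
[-0.49076257  0.6513828   1.08349877  1.79167963 -0.64387757  1.10266218
 -2.24019764]
4.1583 [ 0.55496833 -0.18763276  0.17000098] [0.36454449 0.2978951  1.21295551] {'fx': 356.4423182265216, 'fy': 356.4423182265216, 'cx': 320.050430129378, 'cy': 243.89610385377222, 'dist': array([-0.00705997,  0.        ,  0.        ,  0.        ,  0.        ]), 'rvec': array([-2.86288472, -0.11819032, -0.01592083]), 'tvec': array([-0.53804679, -0.23713124,  0.27636841])}
```

View pics/w1.png

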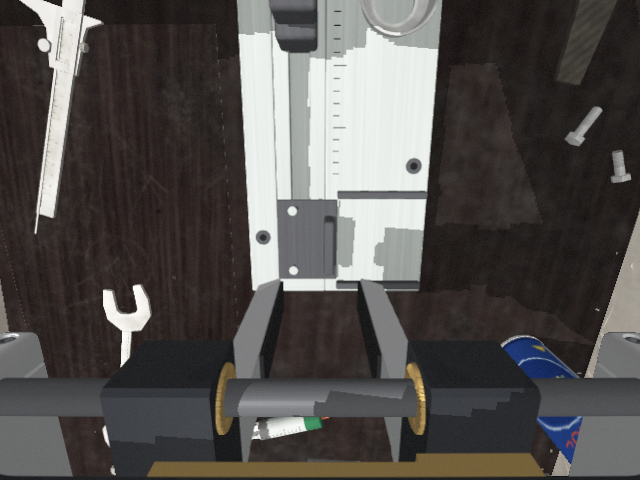

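The wrist view shows the cover's corners at about (278,200) and (336,278), the tab at about (330,217) to (330,262), the guides at (382,195) and (378,285), and the slot's edges near x=291 and 309. I'll check these against the fit.

```bash
python3 - <<'E'
from h import *
np.set_printoptions(precision=4,suppress=True)
print("cover exp (.067,-.005..)",L(ray("wrist",[(278,200),(337,200),(336,278),(280,278)],.038)))
print("tab top",L(ray("wrist",[(324,216),(335,216),(323,262),(335,262)],.064)))
print("guide mid x .063 .142",L(ray("wrist",[(382,195),(378,285)],.042)))
print("slot y -.022 -.038",L(ray("wrist",[(309,150),(291,150)],.034)))
im=cv2.imread("pics/w1.png")
cv2.imwrite("pics/w1c.png",cv2.resize(im[180:300,240:440],None,fx=4,fy=4,interpolation=cv2.INTER_CUBIC))
E
```

```text
cover exp (.067,-.005..) [[ 0.0673 -0.0462]
 [ 0.0673  0.0024]
 [ 0.136   0.0024]
 [ 0.136  -0.0467]]
tab top [[ 0.0755 -0.0085]
 [ 0.0755 -0.0002]
 [ 0.1124 -0.0092]
 [ 0.1124  0.0002]]
guide mid x .063 .142 [[0.0626 0.0386]
 [0.141  0.0388]]
slot y -.022 -.038 [[ 0.0275 -0.0204]
 [ 0.0275 -0.0349]]
```

View pics/w1c.png

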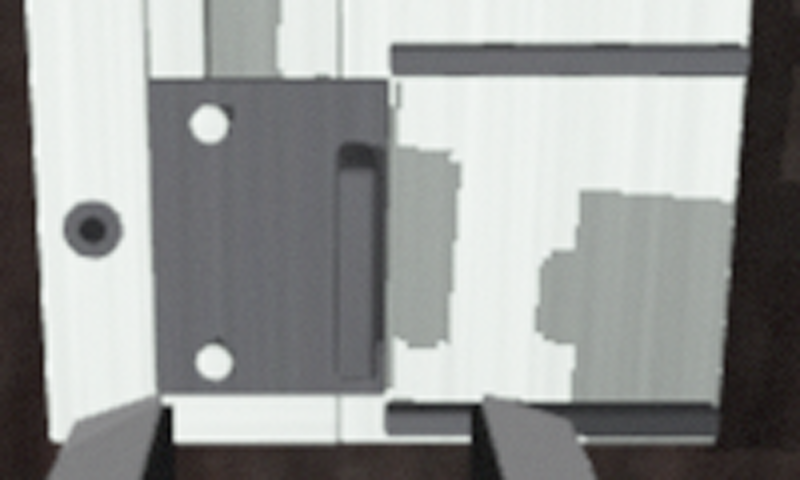

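```bash
python3 - <<'E'
from h import *
np.set_printoptions(precision=4,suppress=True)
k=lambda a:np.array(a)/4+(240,180)
print("edges",L(ray("wrist",k([(31,80),(46,380),(750,80),(724,380),(50,440),(717,440)]),.034)))
print("tab",L(ray("wrist",k([(337,170),(376,170),(338,380),(374,380)]),.064)))
t=lambda a:np.array(a)/4.4+(325,160)
print("top: cover",L(ray("top",t([(555,218),(713,211),(720,325),(565,333)]),.038)),"tab",L(ray("top",t([(603,217),(695,213),(695,230),(605,235)]),.064)))
print("top slot",L(ray("top",t([(85,305),(88,328),(485,286),(485,308)]),.034)))
E
```

```text
edges [[ 0.0679 -0.072 ]
 [ 0.1347 -0.0723]
 [ 0.0679  0.0782]
 [ 0.1347  0.078 ]
 [ 0.1491 -0.0722]
 [ 0.1491  0.0775]]
tab [[ 0.0806 -0.0083]
 [ 0.0806 -0.0009]
 [ 0.1233 -0.008 ]
 [ 0.1233 -0.0008]]
top: cover [[ 0.0674  0.0004]
 [ 0.1373  0.0004]
 [ 0.1352 -0.0488]
 [ 0.0671 -0.0488]] tab [[ 0.0801 -0.005 ]
 [ 0.1198 -0.005 ]
 [ 0.119  -0.0122]
 [ 0.0802 -0.0125]]
top slot [[-0.1336 -0.0264]
 [-0.133  -0.036 ]
 [ 0.0356 -0.0266]
 [ 0.0347 -0.0359]]
```

The wrist camera puts the plate about 3 mm further along +y than the top camera, and the cover starts about 5 mm open. I'll shift the frame by 2 mm, then grip the tab and open the cover.

```bash
cat >> h.py <<'E'
P[:2]=W(0,.002,0)[:2]
def st(m=""):
    s=robot.get_state(); print(m,"t%.1f"%s["time"],"loc",L(s["ee_pos"]).round(4),"z%.4f"%s["ee_pos"][2],"F",s["force"].round(1),"op%.4f"%s["opening"],"gf%.1f"%s["grasp_force"])
E
python3 - <<'E'
from h import *
robot.move_linear(W(.102,-.007,.075))
print(robot.move_linear(W(.102,-.007,.061),velocity=.05,threshold=8)); st("down")
robot.gripper_to(0.0); st("grip")
print(robot.move_linear(W(.102,.068,.061),velocity=.05,threshold=15)); st("open")
E
```

```text
False
down t5.4 loc [ 0.102  -0.0071] z0.0609 F [ 0.6  0.6 -0.2] op0.0401 gf0.0
grip t6.0 loc [ 0.102 -0.007] z0.0611 F [1.1 0.6 0.8] op0.0080 gf30.0
True
open t7.2 loc [0.1021 0.058 ] z0.0610 F [-4.6  1.3 11.4] op0.0080 gf30.0
```

```bash
python3 - <<'E'
from h import *
print(robot.move_linear(W(.102,.063,.061),velocity=.03,threshold=20)); st("stop")
robot.gripper_to(.03)
st("rel")
robot.move_linear(W(.102,.058,.15))
robot.gripper_to(.06)
robot.move_linear(W(-.073,-.03,.15),velocity=.2); st()
print(robot.move_linear(W(-.073,-.03,.088),velocity=.08,threshold=8)); st("at dog")
robot.gripper_to(0.0); st("grip")
cv2.imwrite("pics/t2.png",cv2.resize(robot.grab_frame("top")[150:270,320:510,::-1],None,fx=4,fy=4,interpolation=cv2.INTER_CUBIC))
E
```

```text
True
stop t7.4 loc [0.1022 0.058 ] z0.0609 F [-6.9  3.1 14.1] op0.0077 gf30.0
rel t8.0 loc [0.1021 0.0578] z0.0604 F [ 0.3  0.4 -0.2] op0.0299 gf0.0
 t10.5 loc [-0.0722 -0.0297] z0.1502 F [-0.3  0.4  0.3] op0.0600 gf0.0
False
at dog t11.4 loc [-0.0729 -0.0298] z0.0883 F [0.2 0.5 0.3] op0.0599 gf0.0
grip t12.0 loc [-0.0731 -0.0299] z0.0881 F [0.5 0.5 1.2] op0.0281 gf29.9
```

View pics/t2.png

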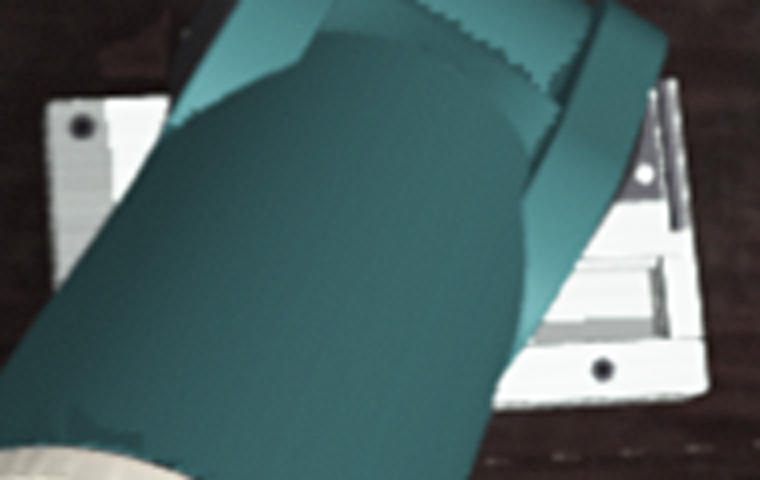

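The top view shows the cover clear of the pocket, with the pocket open at about (540-665, 260-340). The dog is gripped at 28 mm. Now I'll slide it along the slot.

```bash
python3 - <<'E'
from h import *
print(robot.move_linear(W(.105,-.03,.088),velocity=.07,threshold=20)); st("slid")
E
```

```text
True
slid t12.7 loc [-0.0652 -0.0295] z0.0885 F [-0.  -0.9  4.5] op0.0277 gf30.0
```

```bash
python3 - <<'E'
from h import *
for x in (-.055,-.04):
    print(robot.move_linear(W(x,-.03,.0885),velocity=.05,threshold=20)); st("slid"); print(robot.get_state()["moment"].round(2))
E
```

```text
True
slid t12.9 loc [-0.0616 -0.0295] z0.0886 F [-1.9  3.2  8.5] op0.0276 gf30.0
[ 0.51  0.37 -0.07]
True
slid t13.1 loc [-0.0614 -0.0294] z0.0886 F [-2.1  6.7  9.9] op0.0276 gf30.0
[ 1.08  0.65 -0.16]
```

```bash
python3 - <<'E'
from h import *
a=robot.grab_frame("side")[225:405,270:430,::-1]
robot.gripper_to(.05); st("rel")
b=robot.grab_frame("side")[225:405,270:430,::-1]
cv2.imwrite("pics/s3.png",cv2.resize(np.hstack([a,b]),None,fx=2.5,fy=2.5,interpolation=cv2.INTER_CUBIC))
E
```

```text
rel t13.7 loc [-0.0607 -0.0296] z0.0883 F [ 0.7  0.3 -0.6] op0.0501 gf0.0
```

View pics/s3.png

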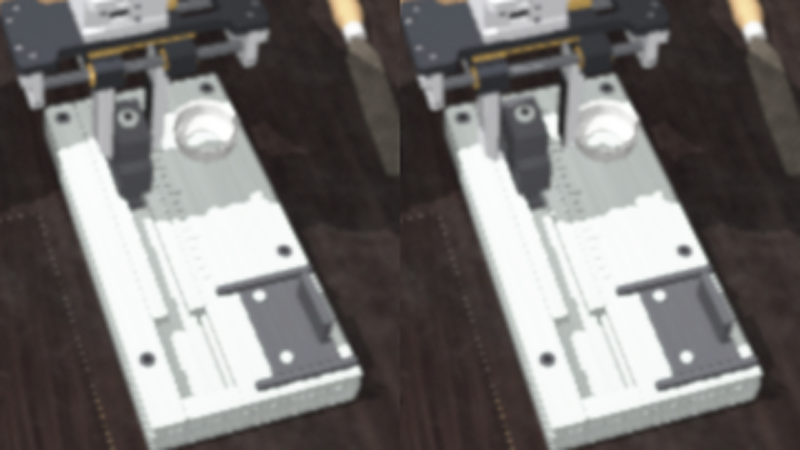

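Gripped by its head, the dog leaned forward and wedged in the channel; it stood straight again when I let go. I'll push it low on the block with closed fingertips, as the task says.

```bash
python3 - <<'E'
from h import *
robot.move_linear(W(-.061,-.03,.125))
robot.move_linear(W(-.118,-.03,.125)); robot.gripper_to(0.0)
print(robot.move_linear(W(-.118,-.03,.060),threshold=10,velocity=.12)); st("low")
print(robot.move_linear(W(-.05,-.03,.060),velocity=.05,threshold=16)); st("push")
E
```

```text
False
low t16.2 loc [-0.1178 -0.0297] z0.0604 F [-0.5 -0.8  0.3] op0.0005 gf0.0
False
push t17.8 loc [-0.0499 -0.0301] z0.0599 F [-0.1 -0.5 -0. ] op0.0004 gf0.0
```

```bash
python3 - <<'E'
from h import *
print(robot.move_linear(W(.06,-.03,.060),velocity=.06,threshold=16)); st("push")
print(robot.move_linear(W(.08,-.03,.060),velocity=.03,threshold=16)); st("push2")
cv2.imwrite("pics/s4.png",cv2.resize(robot.grab_frame("side")[225:405,270:430,::-1],None,fx=3,fy=3,interpolation=cv2.INTER_CUBIC))
E
```

```text
False
push t19.7 loc [ 0.0599 -0.03  ] z0.0600 F [ 0.1  0.2 -1.2] op0.0006 gf0.7
True
push2 t20.2 loc [ 0.0712 -0.0298] z0.0599 F [-0.5  5.7  4. ] op0.0004 gf2.9
```

View pics/s4.png

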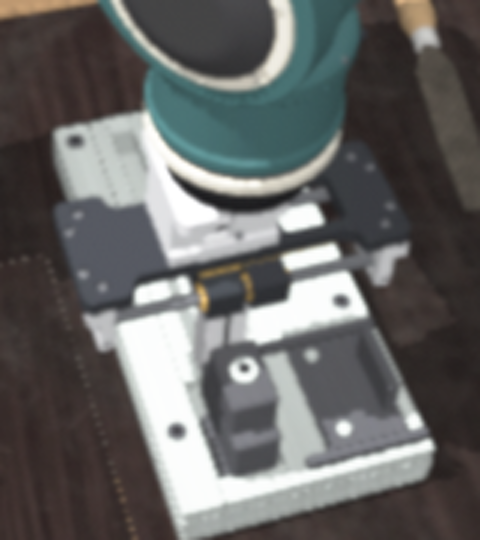

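The side view shows the dog home against the pocket's end wall, upright, with the cover open. Now I'll grip the head, back off 3 mm, lift it straight up and place it in the tray.

```bash
python3 - <<'E'
from h import *
robot.move_linear(W(.06,-.03,.060)); robot.move_linear(W(.06,-.03,.13)); 
robot.gripper_to(.06)
robot.move_linear(W(.1095,-.03,.13))
print(robot.move_linear(W(.1095,-.03,.085),velocity=.08,threshold=8)); st("at")
robot.gripper_to(0.0); st("grip")
print(robot.move_linear(W(.1065,-.03,.0855),velocity=.03,threshold=15)); st("back")
print(robot.move_linear(W(.1065,-.03,.125),velocity=.05,threshold=15)); st("up")
E
```

```text
False
at t23.4 loc [ 0.1097 -0.03  ] z0.0851 F [ 0.1 -0.5  0.3] op0.0602 gf0.0
grip t23.9 loc [ 0.1095 -0.0298] z0.0851 F [-0.4  0.1  2.6] op0.0277 gf29.9
False
back t24.2 loc [ 0.106  -0.0302] z0.0853 F [ 0.3  0.4 -4.7] op0.0280 gf29.9
False
up t25.1 loc [ 0.1064 -0.0301] z0.1247 F [-0.3 -0.1 -4. ] op0.0275 gf29.9
```

```bash
python3 - <<'E'
from h import *
robot.move_linear(W(.1065,-.03,.175),velocity=.1)
robot.move_linear(np.array([.4628,.2855,.175]),velocity=.2); st()
robot.move_linear(np.array([.4628,.2855,.095]),velocity=.1)
robot.pause(.2)
print(robot.move_linear(np.array([.4628,.2855,.073]),velocity=.02,threshold=4)); st("placed")
robot.gripper_to(.06); st("rel")
robot.move_linear(np.array([.4628,.2855,.15]))
robot.move_linear(np.array([.4628,.2,.19]))
cv2.imwrite("pics/s5.png",cv2.resize(robot.grab_frame("side")[160:420,200:430,::-1],None,fx=2.2,fy=2.2,interpolation=cv2.INTER_CUBIC))
E
```

```text
t28.4 loc [-0.3765 -0.0667] z0.1751 F [ 0.7 -0.3 -5.4] op0.0283 gf29.9
True
placed t30.2 loc [-0.3771 -0.0666] z0.0809 F [1.2 1.8 3.4] op0.0278 gf30.0
rel t30.9 loc [-0.377  -0.0674] z0.0805 F [ 0.4 -0.6 -0.4] op0.0598 gf0.0
```

View pics/s5.png

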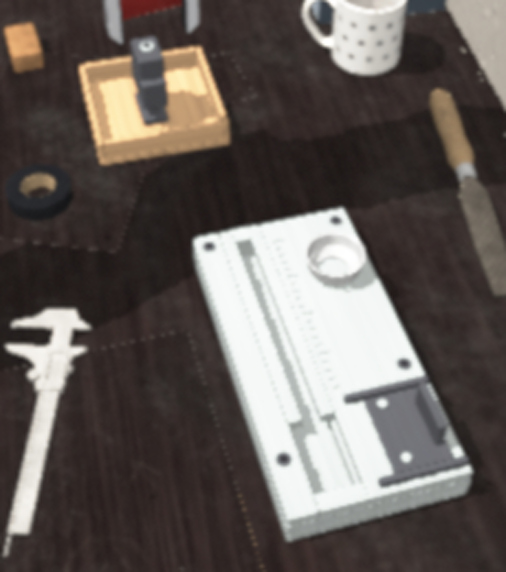

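The dog stands upright in the tray. The pocket is empty, the cover is still open, and the mug, tape roll and ring look undisturbed. Next I'll close the cover.

```bash
python3 - <<'E'
from h import *
robot.move_linear(W(.102,.058,.14),velocity=.2); robot.gripper_to(.04)
print(robot.move_linear(W(.102,.058,.061),velocity=.08,threshold=8)); st("down")
robot.gripper_to(0.0); st("grip")
print(robot.move_linear(W(.102,-.010,.061),velocity=.06,threshold=25)); st("shut1")
print(robot.move_linear(W(.102,-.022,.061),velocity=.03,threshold=18)); st("shut2")
print(robot.move_linear(W(.102,-.022,.061),velocity=.03,threshold=18)); st("shut3")
robot.gripper_to(.03); st("rel")
robot.move_linear(W(.102,-.012,.16))
robot.move_linear(W(-.25,.02,.25),velocity=.25);st()
a=cv2.resize(robot.grab_frame("side")[140:410,190:430,::-1],(480,540),interpolation=cv2.INTER_CUBIC)
cv2.imwrite("pics/s6.png",a)
E
```

```text
False
down t36.3 loc [0.1022 0.0583] z0.0615 F [-0.  -0.1  0.5] op0.0403 gf0.0
grip t36.9 loc [0.102 0.058] z0.0610 F [-0.4  0.6  1. ] op0.0077 gf30.0
False
shut1 t38.2 loc [ 0.102 -0.01 ] z0.0610 F [-1.1  1.6  2.9] op0.0077 gf30.0
True
shut2 t38.4 loc [ 0.1019 -0.0121] z0.0610 F [ 4.5  0.  -1.7] op0.0078 gf30.0
True
shut3 t38.6 loc [ 0.1018 -0.0121] z0.0611 F [ 4.3 -1.1 -1. ] op0.0076 gf30.0
rel t39.2 loc [ 0.1014 -0.0125] z0.0609 F [ 0.1 -0.5 -0. ] op0.0304 gf0.0
 t41.6 loc [-0.2487  0.0199] z0.2498 F [ 0.4 -1.4  0.1] op0.0303 gf0.0
```

View pics/s6.png

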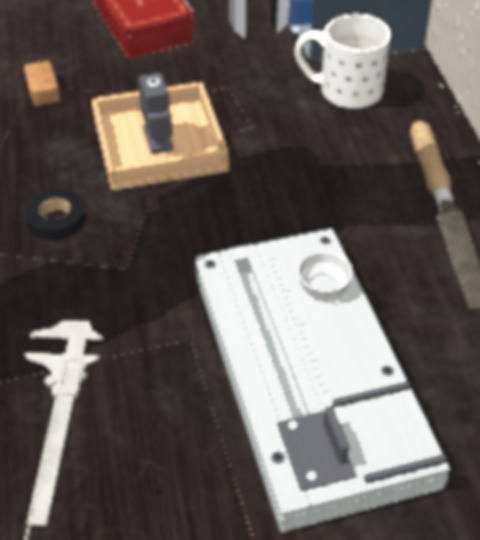

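The cover stopped at its end stop (y = -12 mm). The dog is upright in the tray and the bystanders are in place, so I'm handing in.

```bash
python3 -c "
from rig import robot
print(robot.sign_off())"
```

```text
the job is handed in; nothing more can be done
None
```

The job is done and handed in at about 42 s: the cover was opened to its stop, the dog was lifted out at the pocket and now stands upright in the tray, the cover is shut against its stop, and the mug, tape roll and cup ring look undisturbed; my first try at dragging the dog by its head wedged it in the slot, so I pushed it from behind instead.

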